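# Nest the buffet's returned dishes by type, set the odd one aside

## Task

Clear the four dishes from the wooden return tray: nest both brown oval dishes in the oval dish on the slate board, making one stack of three, and nest the white ramekin in the ramekin on the slate, each fully home and upright, leaving the two bottom ones where they stand. The brown rectangular dish nests in nothing, so stand it upright on the floor of the grey tub. Set the crockery down gently, dropping nothing, and leave the other things on the table alone.

Things in the scene. Friction and masses are not known exactly. Their poses are not given: they have to be found in the camera images.
- oval_1_mid (a point): loose oval dish: straight sides, half-round ends, brown outside, cream inside; 131 (x) by 65 (y), 56 mm high. Upright lip on the top 19 mm outside (grip across it, 65 mm); foot 108 by 42 mm; rim wall 4 mm, inner floor 26 mm up. Fully nested in its like, x axes parallel either way round, it sits 26 mm higher, 1.5 mm play. 0.2-0.4 kg. Point: its centre, 28 mm up; z up.
- oval_2_mid (a point): second loose oval portion dish on the return tray, the same as oval_1. Point: its centre, 28 mm up; z up.
- oval_base_mid (a point): the oval portion dish that stands on the slate, the same shape as oval_1; loose, bottom of the oval stack. Point: its centre, 28 mm up; z up.
- round_1_mid (a point): loose white round ramekin on the return tray: 65 mm across, 56 mm high; upright lip on the top 19 mm outside (grip here); foot 42 mm across; inner floor 26 mm up. Fully nested in its like it sits 26 mm higher, 1.5 mm play. 0.12-0.27 kg. Point: its centre, 28 mm up; z up. Its yaw means nothing.
- round_base_mid (a point): the white ramekin that stands on the slate, the same shape as round_1; loose, bottom of the ramekin stack. Point: its centre, 28 mm up; z up.
- rect_1_mid (a point): loose rectangular dish on the return tray, brown outside and cream inside like the ovals, but steep straight sides and rounded corners: 104 mm (x) by 65 mm (y) at the rim, 96 by 57 mm at the foot, 52 mm high; nests in nothing here. Grip across its 65 mm width. 0.2 to 0.42 kg. The point is its centre, 26 mm above its underside; z is up.
- return_tray: fixed low wooden tray, 360 mm (x) by 290 mm (y), floor 6 mm and rim 14 mm above the table; the four dishes to clear stand on it, in any arrangement, about 140 mm apart. Origin: centre of its underside.
- slate: fixed dark slate board, 340 mm (x) by 150 mm (y), 12 mm thick; oval_base and round_base stand on it about 180 mm apart, either way round. Origin: centre of its underside.
- tub: fixed open grey tub for odd pieces, 270 mm (x) by 200 mm (y), 65 mm high, walls and floor 6 mm thick, empty. Origin: centre of its underside.
- mustard_jar: bystander: yellow-capped jar, 64 mm across, 95 mm high; origin under its centre.
- salt_shaker: bystander: white salt shaker, 40 mm across, 70 mm high; origin under its centre.
- serving_spoon: bystander: steel serving spoon 200 mm long, lying flat; origin under its middle.
- sauce_bowl: bystander: white sauce bowl, 100 mm across, 50 mm high; origin under its centre.
- pickle_jar: bystander: green-capped jar, 72 mm across, 110 mm high; origin under its centre.

How it is judged:
At the end, for the whole second after the job is handed in: Ovals in one stack of three on oval_base, round_1 in round_base: each 26 +-4 mm above the one below, within 6 mm sideways, upright within 0.08 rad, ovals aligned within 0.12 rad; bases within 30 mm of their start; rect_1 on the tub floor (centre under 40 mm), upright within 0.1 rad; all at rest (((horizontal distance between oval_1_mid and oval_base_mid below 0.006 m and z of oval_1_mid in the frame of oval_base_mid between 0.022 and 0.03 m and angle between each of oval_1_mid, oval_2_mid's own z axis and vertical below 0.08 rad and angle between the x axis of oval_1_mid and the x axis of oval_base_mid, either way round below 0.12 rad and horizontal distance between oval_2_mid and oval_1_mid below 0.006 m and z of oval_2_mid in the frame of oval_1_mid between 0.022 and 0.03 m and angle between the x axis of oval_2_mid and the x axis of oval_1_mid, either way round below 0.12 rad) or (horizontal distance between oval_2_mid and oval_base_mid below 0.006 m and z of oval_2_mid in the frame of oval_base_mid between 0.022 and 0.03 m and angle between each of oval_2_mid, oval_1_mid's own z axis and vertical below 0.08 rad and angle between the x axis of oval_2_mid and the x axis of oval_base_mid, either way round below 0.12 rad and horizontal distance between oval_1_mid and oval_2_mid below 0.006 m and z of oval_1_mid in the frame of oval_2_mid between 0.022 and 0.03 m and angle between the x axis of oval_1_mid and the x axis of oval_2_mid, either way round below 0.12 rad)) and horizontal distance between round_1_mid and round_base_mid below 0.006 m and z of round_1_mid in the frame of round_base_mid between 0.022 and 0.03 m and angle between each of round_1_mid, oval_base_mid, round_base_mid's own z axis and vertical below 0.08 rad and x of rect_1_mid in the frame of tub between -0.125 and 0.125 m and y of rect_1_mid in the frame of tub between -0.09 and 0.09 m and z of rect_1_mid in the frame of tub below 0.04 m and angle between rect_1_mid's own z axis and vertical below 0.1 rad and distance of each of oval_base_mid, round_base_mid from where it was at the start of the episode below 0.03 m and linear speed of each of oval_1, oval_2, round_1, rect_1, oval_base, round_base below 0.02 m/s); the robot touches nothing.
It fails at once if a dish is dropped: untouched by the fingers it moves faster than 0.7 m/s (a fall of about 25 mm) ((contact force between the fingers and oval_1 below 0.05 N and linear speed of oval_1 above 0.7 m/s) or (contact force between the fingers and oval_2 below 0.05 N and linear speed of oval_2 above 0.7 m/s) or (contact force between the fingers and round_1 below 0.05 N and linear speed of round_1 above 0.7 m/s) or (contact force between the fingers and rect_1 below 0.05 N and linear speed of rect_1 above 0.7 m/s)).
It fails at once if one of the jars, the salt shaker, the spoon or the sauce bowl is shifted by more than 40 mm (distance of any of mustard_jar, salt_shaker, serving_spoon, sauce_bowl, pickle_jar from where it was at the start of the episode above 0.04 m).
It also fails if it takes over 72 s, if anything falls off the work surface, if the arm or the gripper's body presses on something with over 40 N, if the wrist force passes 120 N, or if a joint passes its speed limit or range.

## Robot

A 7-joint arm with a two-finger parallel gripper is mounted at the origin on the work surface. World frame = base frame: x ahead of the robot, y to its left, z up, the work surface at z = 0. Lengths are in m, angles in rad, forces in N, time in s.
With the tool pointing down it reaches from about 0.425 to 0.875 m from the base axis. Payload 9.9 kg.
Tool frame: the origin (TCP) lies midway between the tips of the shut fingers; the grasp point (between the pads) lies 19 mm behind it; z points along the fingers, y is the line along which they close (so a half turn about z gives the same grasp; the last joint's range is limited). The gripper opens to 85 mm and grips with 20 to 120 N. Pads are 22 mm wide; open, the fingers measure 114 mm over their backs; the gripper's body (76 mm by 85 mm) begins 54 mm behind the grasp point. The pads swing forward as they close: fully open they stand 13 mm farther back than shut.
Start: joints at [-1.412, 0.576, 0.025, 1.437, -0.015, 1.129, -0.057], TCP at [0.162, 0.655, 0.231] pointing down, gripper open.
Joint ranges: [-2.76, 2.76], [-0.34, 2.15], [-1.52, 1.57], [0.19, 2.46], [-1.09, 4.23], [0.17, 1.99], [-2.82, 2.82]. Speed limits (rad/s): [2.22, 2.22, 3.01, 3.01, 3.14, 3.14, 3.14].

## Interface

Orientations are given as [roll, pitch, yaw] about the fixed x, y, z axes, in that order (R = Rz(yaw) Ry(pitch) Rx(roll)).
In Python, from station import r gives the robot as it stands.
- The arm moves only by the tool jog_arm, never from a script. Its argument "deltas" is a list of rows, each a list of 3 entries, a list of its own where there are three numbers: the shift along the tool's x, y, z in cm, then the turn, a rotation vector about the tool's x, y, z in rad, then the closure, from 0 (fully open) to 1 (shut). A call has 1 to 10 rows; each row shifts and turns the commanded pose from where the row before left it, along the tool's axes as they then stand; what a row does not reach is not made up. A row lasts 1/8 s, in which the tool goes at most 62.5 mm and 10.7 degrees, less where a joint would pass 70% of its speed; a pose out of reach is approached as far as the arm can. A call with a gripper value outside its range is refused whole. The fingers move at their own pace and stop on an object; "force" is the grip in N (left out, the last holds). Time passes only in rows, so rows that do not move let the fingers close. It gives the time, the measured TCP pose, the force, the opening and the grip force at its end, in the units of the state.
- r.read_state(): the state, without advancing time (a new reading comes with each control period).
- r.snapshot(name): name is "side" or "top"; returns (picture, depth): 400x640x3 uint8, blue, green, red; 400x640 float32, m along the optical axis (not along the pixel's ray), 0 where there is no reading.
- r.get_calibration(name): a dict with "mtx" (3x3 intrinsics, pixels), "cam_to_world" (4x4, takes a point from camera to world coordinates). Camera axes: x right, y down, z forward; pixel columns grow to the right and rows downward; lengths in m; the calibration is good to about 2 mm. A picture is of the moment at which its call begins. get_calibration takes no time and is no camera call.
- r.sign_off(): hands the job in; it is judged then, once.
The state is a dict: "time_s": time; "qpos": joint angles; "qd": joint speeds; "effort": joint torques, N m; "tcp_pos": TCP position; "eef_rot": TCP orientation; "contact_force": force on the tool from outside, world axes, zero at the start; "ft_torque": the same for the moment, N m; "opening": opening from 0.0 (shut) to 1.0 (fully open); "grip_force": force on a finger pad.
Only numpy, scipy, OpenCV 4.12 (cv2) and the standard library are available. Lean on these libraries where they do the work, as an engineer would, in place of code of your own. Each camera call takes 0.05 s, during which the arm holds its last target. There are 200 camera calls.

## Working session

There is one attempt and no reset: what is moved stays moved. The work goes in short steps, Python scripts to look and compute and a tool call to move; the robot and the scene stay as the last step left them, time stands still between calls to the robot, and variables do not carry over. Pictures are saved under pics/ and viewed, at most 10 in all, crops included, and the job is handed in when it is done.

Besides the shell and the picture viewer there is one more tool, called after "Emit:" as name([rows], argument=value, ...), one row to a line, values as JSON. jog_arm: Moves the arm, as the interface text tells. Its arguments: {"type":"object","properties":{"deltas":{"type":"array","items":{"type":"array"}},"force":{"type":"number"}},"required":["deltas"]}

```bash
mkdir -p pics; ls
python3 - <<'E'
from station import r
import cv2,numpy as np
s=r.read_state();print(s)
for n in("top","side"):
    p,d=r.snapshot(n);cv2.imwrite(f"pics/{n}0.png",p);np.save(f"{n}d.npy",d)
    c=r.get_calibration(n);print(n,np.round(c["mtx"],1),np.round(c["cam_to_world"],4))
E
```

```text
pics
{'time_s': 0.0, 'qpos': array([-1.41179296,  0.57648753,  0.02484237,  1.43790891, -0.01501397,
        1.12901427, -0.05648914]), 'qd': array([-2.83687742e-03, -4.09418832e-05, -7.97564698e-04,  1.12436371e-03,
       -2.06866443e-04, -6.08028011e-04,  1.23136500e-03]), 'effort': array([ 7.25621453e-05, -7.65739989e+01,  2.25004189e+00, -2.85966629e+01,
        1.52254023e-02,  1.29312326e-02,  1.59938025e-05]), 'tcp_pos': array([0.16216589, 0.65475884, 0.23047227]), 'eef_rot': array([-3.13996053e+00,  7.05265475e-05,  2.89882975e+00]), 'contact_force': array([ 0.39635017, -0.54641817,  0.15641479]), 'ft_torque': array([ 0.01435109, -0.02982803, -0.09524849]), 'grip_force': 0.0, 'opening': 1.0038904555211199}
top [[445.1   0.  325.6]
 [  0.  445.1 201.2]
 [  0.    0.    1. ]] [[-4.0000e-04 -9.9540e-01  9.5400e-02  4.3610e-01]
 [-9.9980e-01 -1.7000e-03 -2.2000e-02  1.0070e-01]
 [ 2.2000e-02 -9.5400e-02 -9.9520e-01  1.4003e+00]
 [ 0.0000e+00  0.0000e+00  0.0000e+00  1.0000e+00]]
side [[418.6   0.  318.3]
 [  0.  418.6 201.5]
 [  0.    0.    1. ]] [[ 0.9269 -0.2615  0.2694  0.2163]
 [-0.3752 -0.6234  0.686  -0.7878]
 [-0.0115 -0.7369 -0.6759  0.9266]
 [ 0.      0.      0.      1.    ]]
```

View pics/top0.png

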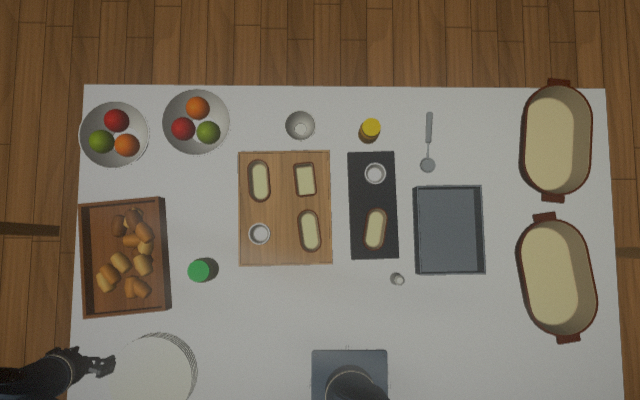

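View pics/side0.png

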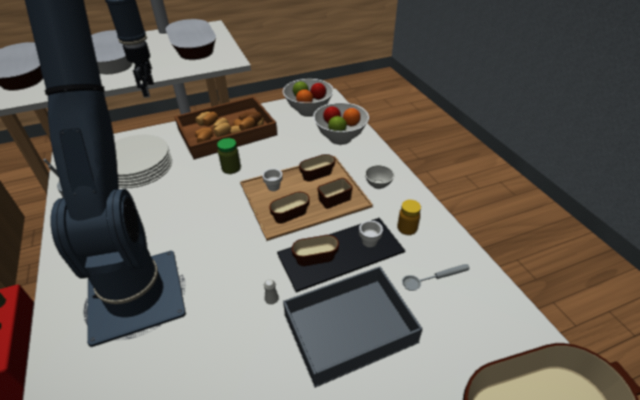

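Run:
```python
import cv2,numpy as np
from station import r
p=cv2.imread("pics/top0.png");c=cv2.convertScaleAbs(p[145:275,235:405],alpha=1.6)
cv2.imwrite("pics/crop.png",cv2.resize(c,None,fx=4.5,fy=4.5,interpolation=cv2.INTER_NEAREST))
d=np.load("topd.npy");cal=r.get_calibration("top");K=cal["mtx"];T=cal["cam_to_world"]
v,u=np.mgrid[:400,:640]
P=np.stack([(u-K[0,2])/K[0,0]*d,(v-K[1,2])/K[1,1]*d,d],-1)@T[:3,:3].T+T[:3,3]
z=(P[...,2]*1000).round().astype(int)
print(z[230,290:330]);print(z[234,245:272]);print(z[180,292:318]);print(p[230,290:330].tolist())
print(z[228,360:392],z[173,360:392],z[230,405:490:4],z[300,230:300:10])
```

```text
[ 5  6  3  3  2  5  6  9 61 60 53 33 30 31 27 34 31 32 26 30 32 30 31 32
 33 33 31 42 56 61  7  4  3  1  4  4  7  0  2  1]
[ 7  3  1 60 62 54 49 38 32 27 28 34 31 33 33 28 27 34 29 32 29 30 34 58
 62 46  7]
[ 2  5 57 60 35 14 10  9 11 13 13  4 14  8 11 18 10 11 21 12 15 24 60 54
  2  4]
[[71, 107, 134], [73, 109, 134], [71, 102, 127], [70, 98, 126], [69, 99, 129], [71, 104, 130], [70, 101, 128], [67, 101, 127], [48, 69, 99], [48, 63, 86], [54, 68, 80], [57, 75, 82], [85, 109, 119], [120, 155, 158], [121, 158, 160], [123, 160, 162], [122, 159, 162], [123, 160, 163], [124, 162, 164], [123, 161, 162], [123, 161, 161], [123, 159, 161], [122, 161, 161], [121, 160, 160], [121, 158, 159], [118, 155, 161], [97, 126, 139], [80, 105, 115], [72, 95, 112], [48, 61, 88], [60, 88, 115], [70, 104, 132], [77, 109, 139], [76, 110, 137], [73, 104, 133], [72, 104, 131], [72, 104, 131], [69, 106, 133], [74, 108, 138], [69, 99, 125]]
[ 4 12 10  8 67 65 52 40 41 33 41 37 37 30 32 37 37 34 41 40 34 40 45 56
 63 62  9  7  9 13  7  7] [ 6  4  7 16 60 67 63 36 37 36 36 36 35 39 42 37 40 36 32 34 38 42 48 59
 65 69 10 10 13  9 14 12] [ 0 -5 -2 54  7  2  1  6  1  8  4  3  7  8  7  3  4  9 23 61  0 -9] [-5 -6 -2  4  4  2  3]
```

View pics/crop.png

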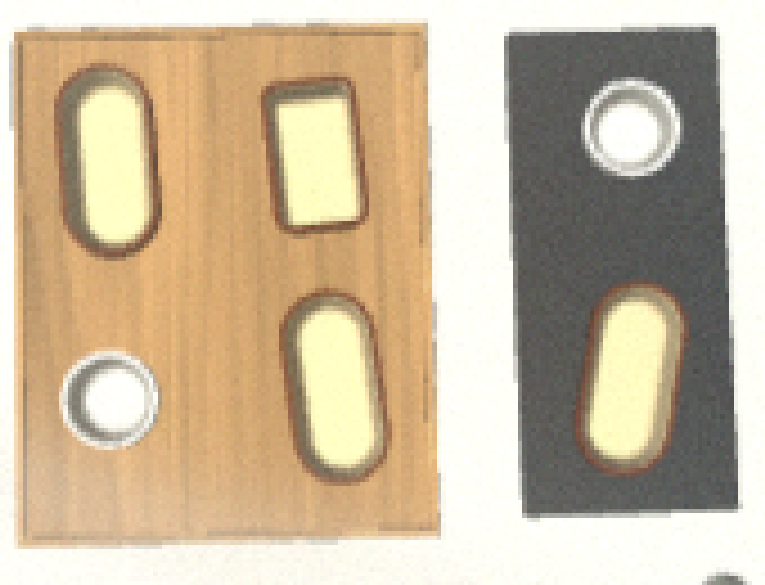

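```bash
cat > h.py <<'E'
import cv2,numpy as np
from station import r
from scipy.spatial.transform import Rotation as R
def cloud(n,d):
    c=r.get_calibration(n);K=c["mtx"];T=c["cam_to_world"];v,u=np.mgrid[:400,:640]
    P=np.stack([(u-K[0,2])/K[0,0]*d,(v-K[1,2])/K[1,1]*d,d],-1)@T[:3,:3].T+T[:3,3]
    P[d==0]=-9
    return P
def cast(n,px,z):
    c=r.get_calibration(n);K=c["mtx"];T=c["cam_to_world"]
    px=np.c_[np.atleast_2d(px),np.ones(len(np.atleast_2d(px)))]
    w=(px@np.linalg.inv(K).T)@T[:3,:3].T
    return T[:3,3]+w*((z-T[2,3])/w[:,2:])
def blobs(n,d,zlo,zhi,box):
    """filled rims: centre on the rim plane, axis angle, sizes (mm), rim height, seen in view n"""
    P=cloud(n,d);x0,x1,y0,y1=box
    m=((P[...,2]>zlo)&(P[...,2]<zhi)&(P[...,0]>x0)&(P[...,0]<x1)&(P[...,1]>y0)&(P[...,1]<y1)).astype(np.uint8)
    out=[]
    for c in cv2.findContours(cv2.morphologyEx(m,cv2.MORPH_CLOSE,np.ones((3,3))),cv2.RETR_EXTERNAL,cv2.CHAIN_APPROX_NONE)[0]:
        if cv2.contourArea(c)<150: continue
        f=cv2.drawContours(np.zeros_like(m),[c],-1,1,-1)
        zr=P[...,2][(f*m)>0]; zr=np.percentile(zr,60)
        v,u=np.nonzero(f);q=cast(n,np.c_[u,v],zr)[:,:2]
        w,V=np.linalg.eigh(np.cov(q.T));a=np.arctan2(V[1,1],V[0,1]);a=(a+np.pi/2)%np.pi-np.pi/2
        rect=cv2.minAreaRect((q*1000).astype(np.float32))[1]
        out.append((q.mean(0).round(4),round(a,3),np.sort(rect).round(),round(zr*1000,1)))
    return out
def goto(x,y,z=None,yaw=None):
    "shift in tool cm and turn about tool z to reach x,y,(z),(yaw mod pi)"
    s=r.read_state();p=s["tcp_pos"];Rm=R.from_euler("xyz",s["eef_rot"])
    z=p[2] if z is None else z
    dy=0 if yaw is None else -((yaw-s["eef_rot"][2]+np.pi/2)%np.pi-np.pi/2)
    return (Rm.inv().apply(np.array([x,y,z])-p)*100).round(2), round(dy,3)
E
python3 - <<'E'
from h import *
d=np.load("topd.npy")
for b in blobs("top",d,.045,.085,(.2,.8,-.1,.36)):print(*b,"R",np.hypot(*b[0]).round(3))
P=cloud("side",np.load("sided.npy"))
for b in blobs("top",d,.045,.085,(.2,.8,-.1,.36)):
    k=(np.hypot(P[...,0]-b[0][0],P[...,1]-b[0][1])<.07)&(P[...,2]>.045)
    print(b[0],"side z top",np.percentile(P[k][:,2],[50,80,95]).round(4),k.sum())
E
```

```text
[0.4665 0.2712] 1.106 [62. 66.] 59.8 R 0.54
[0.475  0.1221] 0.145 [ 65. 129.] 60.0 R 0.49
[ 0.4764 -0.0673] -0.009 [ 63. 126.] 64.7 R 0.481
[0.6326 0.1356] 0.132 [ 65. 104.] 56.9 R 0.647
[0.6274 0.2754] 0.104 [ 66. 132.] 59.8 R 0.685
[0.4665 0.2712] side z top [0.0553 0.0613 0.0631] 205
[0.475  0.1221] side z top [0.0563 0.0612 0.0637] 456
[ 0.4764 -0.0673] side z top [0.0595 0.067  0.0695] 628
[0.6326 0.1356] side z top [0.0543 0.0579 0.0597] 291
[0.6274 0.2754] side z top [0.0557 0.0611 0.0636] 370
```

Run:
```python
from h import *
d=np.load("topd.npy")
for i in range(3):
    if i: d=r.snapshot("top")[1]
    for lo in (.028,.035,.045):
        print(lo)
        for b in blobs("top",d,lo,.085,(.35,.72,-.11,0.01)):print(*b)
        if i: 
            for b in blobs("top",d,.035,.085,(.38,.72,.07,.33)):print('  tray',*b)
P=cloud("top",d); z=P[...,2]
print((z[160:188,360:392]*1000).round().astype(int)[::2])
for a in((.3,.7,-.4,-.12),):print(blobs("top",d,.03,.085,a))
```

```text
0.028
[ 0.4808 -0.0776] -0.153 [ 68. 132.] 44.0
[ 0.6504 -0.0787] -0.652 [64. 65.] 55.6
0.035
[ 0.4806 -0.0768] -0.153 [ 68. 131.] 50.3
[ 0.65   -0.0783] -0.652 [64. 65.] 58.4
0.045
[ 0.4801 -0.0749] -0.153 [ 67. 130.] 64.7
[ 0.6489 -0.0774] -0.652 [64. 65.] 65.2
0.028
[ 0.4808 -0.0776] -0.154 [ 68. 132.] 43.8
[ 0.6504 -0.0787] -0.652 [64. 65.] 55.7
  tray [0.4665 0.2712] 1.252 [63. 66.] 58.0
  tray [0.475  0.1221] 0.145 [ 65. 129.] 58.1
  tray [0.6326 0.1357] 0.131 [ 65. 105.] 56.1
  tray [0.6272 0.2754] 0.111 [ 67. 133.] 57.9
0.035
[ 0.4806 -0.0767] -0.154 [ 68. 131.] 50.3
[ 0.6499 -0.0783] -0.652 [64. 65.] 58.8
  tray [0.4665 0.2712] 1.252 [63. 66.] 58.0
  tray [0.475  0.1221] 0.145 [ 65. 129.] 58.1
  tray [0.6326 0.1357] 0.131 [ 65. 105.] 56.1
  tray [0.6272 0.2754] 0.111 [ 67. 133.] 57.9
0.045
[ 0.4801 -0.0749] -0.153 [ 67. 129.] 65.0
[ 0.6489 -0.0775] -0.652 [64. 65.] 64.8
  tray [0.4665 0.2712] 1.252 [63. 66.] 58.0
  tray [0.475  0.1221] 0.145 [ 65. 129.] 58.1
  tray [0.6326 0.1357] 0.131 [ 65. 105.] 56.1
  tray [0.6272 0.2754] 0.111 [ 67. 133.] 57.9
0.028
[ 0.4809 -0.0777] -0
[... 2959 characters left out ...]
    17    14]
 [    7    10    13    14    16     4     7    14    52    63    66    63
     64    66    60    58    65    72    63    67    66    14    16     8
     17    11    10    12    12     5     8    10]
 [    6    13     8     8     9    12    12    18     9    11    11    13
     54    54    59    57    56    50     9    10    10    13    14    10
      9     9    14     5     7     8    11     8]
 [    9    12    14    10    17    10     9     1    12    11    12     9
     12     8     9    13    20    12     8    13    12    14    12    15
     11    10 -9000    12    10     7     8     6]]
[(array([ 0.4958, -0.2833]), np.float64(-0.339), array([205., 270.]), np.float64(61.1))]
```

Run:
```python
s=open('h.py').read()
s=s.replace("return (Rm.inv()","Rm=Rm*R.from_euler('z',dy)\n    return (Rm.inv()")
s=s.replace("to reach x,y","(turn FIRST, then shift) to reach x,y")
open('h.py','w').write(s)
from h import *
print(goto(.6267,.2748,.15,.111))
```

```text
(array([-41.95, -42.92,   8.11]), np.float64(-0.354))
```

Emit:
jog_arm([
  [[0, 0, 0], [0, 0, -0.177], 0],
  [[0, 0, 0], [0, 0, -0.177], 0],
  [[-3.5, -3.58, 0.7], [0, 0, 0], 0],
  [[-3.5, -3.58, 0.7], [0, 0, 0], 0],
  [[-3.5, -3.58, 0.7], [0, 0, 0], 0],
  [[-3.5, -3.58, 0.7], [0, 0, 0], 0],
  [[-3.5, -3.58, 0.7], [0, 0, 0], 0],
  [[-3.5, -3.58, 0.7], [0, 0, 0], 0],
  [[-3.5, -3.58, 0.7], [0, 0, 0], 0],
  [[-3.5, -3.58, 0.7], [0, 0, 0], 0],
], force=40)

```text
time_s: 1.45
tcp_pos: [0.4734, 0.4005, 0.175]
eef_rot: [3.142, -0.0, -3.03]
contact_force: [0.0, 0.1, 0.3]
opening: 1.002
grip_force: 0.0
```

Emit:
jog_arm([
  [[-3.5, -3.58, 0.7], [0, 0, 0], 0],
  [[-3.5, -3.58, 0.7], [0, 0, 0], 0],
  [[-3.5, -3.58, 0.7], [0, 0, 0], 0],
  [[-2, -2, 0], [0, 0, 0], 0],
  [[0, 0, 0], [0, 0, 0], 0],
])

```text
time_s: 2.08
tcp_pos: [0.6126, 0.2858, 0.1537]
eef_rot: [-3.14, 0.0, -3.035]
contact_force: [-0.5, -0.2, -0.1]
opening: 0.999
grip_force: 0.0
```

```bash
python3 -c "
from h import *
s=r.read_state();print(s['time_s'],s['tcp_pos'],s['eef_rot'],s['qpos'].round(2));print(goto(.6267,.2748,.029,.111))"
```

```text
2.075 [0.61262195 0.28583925 0.15369439] [-3.13993669e+00  1.39806467e-04 -3.03491515e+00] [-0.48  0.64 -0.05  1.53  0.04  0.97  1.14]
(array([-1.28, -1.23, 12.47]), np.float64(-0.004))
```

Emit:
jog_arm([
  [[-1.28, -1.23, 2], [0, 0, -0.004], 0],
  [[0, 0, 3.5], [0, 0, 0], 0],
  [[0, 0, 3.5], [0, 0, 0], 0],
  [[0, 0, 2.5], [0, 0, 0], 0],
  [[0, 0, 1], [0, 0, 0], 0],
  [[0, 0, 0], [0, 0, 0], 0],
])

```text
time_s: 2.82
tcp_pos: [0.6242, 0.2783, 0.0285]
eef_rot: [-3.141, -0.001, -3.026]
contact_force: [0.1, 0.5, -0.0]
opening: 0.999
grip_force: 0.0
```

Emit:
jog_arm([
  [[0, 0, 0], [0, 0, 0], 0.5],
  [[0, 0, 0], [0, 0, 0], 0.5],
  [[0, 0, 0], [0, 0, 0], 0.5],
  [[0, 0, 0], [0, 0, 0], 0.5],
  [[0, 0, 0], [0, 0, 0], 0.5],
])

```text
time_s: 3.45
tcp_pos: [0.6256, 0.2782, 0.0307]
eef_rot: [3.141, 0.002, -3.027]
contact_force: [-1.5, -1.3, 6.7]
opening: 0.75
grip_force: 45.3
```

```bash
python3 -c "
from h import *
s=r.read_state();print(s['time_s'],s['tcp_pos'],s['eef_rot'],s['ft_torque'])
p,d=r.snapshot('side');cv2.imwrite('pics/g1.png',cv2.resize(p[100:240,220:420],None,fx=4,fy=4))"
```

```text
3.45 [0.62561739 0.27821402 0.03072571] [ 3.14105985e+00  2.09639947e-03 -3.02667927e+00] [-0.18028159  0.19097831 -0.03985808]
```

View pics/g1.png

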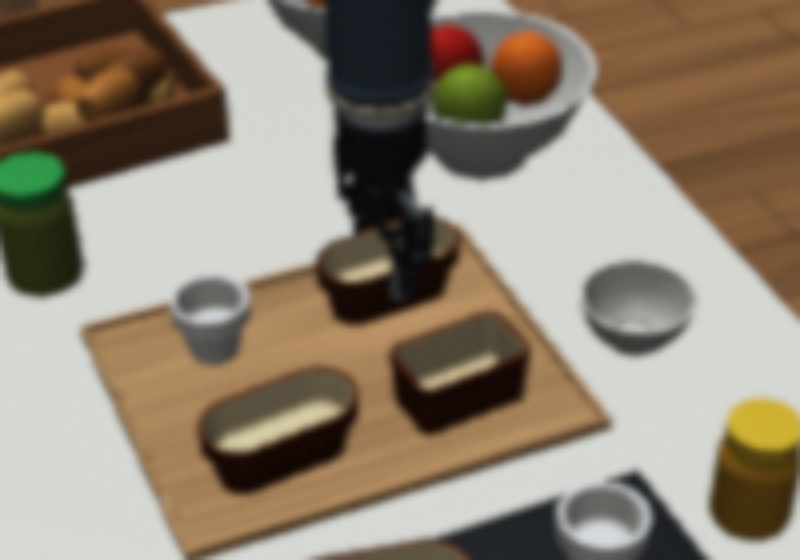

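Emit:
jog_arm([
  [[0, 0, -1], [0, 0, 0], 0.5],
  [[0, 0, -2.5], [0, 0, 0], 0.5],
  [[0, 0, -4], [0, 0, 0], 0.5],
  [[0, 0, -4], [0, 0, 0], 0.5],
  [[0, 0, -2], [0, 0, 0], 0.5],
  [[0, 0, 0], [0, 0, 0], 0.5],
  [[0, 0, 0], [0, 0, 0], 0.5],
])

```text
time_s: 4.38
tcp_pos: [0.6241, 0.2778, 0.1633]
eef_rot: [-3.141, -0.002, -3.026]
contact_force: [-0.3, 0.2, -2.7]
opening: 0.755
grip_force: 45.0
```

```bash
python3 -c "
from h import *
s=r.read_state();print(s['time_s'],s['tcp_pos'],s['eef_rot'],s['qd'].round(3))
for i in range(3):
  d=r.snapshot('top')[1];print(r.read_state()['tcp_pos'])
print(goto(.480,-.0745,None,-.153))"
```

```text
4.375 [0.62405991 0.27784838 0.16326643] [-3.14107291e+00 -1.62352024e-03 -3.02622359e+00] [ 0.001  0.013 -0.001  0.007  0.     0.001  0.   ]
[0.62396787 0.27779632 0.16288777]
[0.62400449 0.27780879 0.16280151]
[0.62415147 0.27783071 0.16292395]
(array([  8.88, -37.02,   0.06]), np.float64(0.268))
```

Emit:
jog_arm([
  [[0, 0, 0], [0, 0, 0.134], 0.5],
  [[0, 0, 0], [0, 0, 0.134], 0.5],
  [[0.6, -2.4, 0], [0, 0, 0], 0.5],
  [[1.2, -4.9, 0], [0, 0, 0], 0.5],
  [[1.2, -4.9, 0], [0, 0, 0], 0.5],
  [[1.2, -4.9, 0], [0, 0, 0], 0.5],
  [[1.2, -4.9, 0], [0, 0, 0], 0.5],
  [[1.2, -4.9, 0], [0, 0, 0], 0.5],
  [[1.2, -4.9, 0], [0, 0, 0], 0.5],
  [[1.1, -4.2, 0], [0, 0, 0], 0.5],
])

```text
time_s: 5.78
tcp_pos: [0.4809, -0.066, 0.1639]
eef_rot: [-3.141, -0.001, 2.988]
contact_force: [0.1, 0.1, -1.7]
opening: 0.751
grip_force: 44.9
```

Emit:
jog_arm([
  [[0, -1, 0], [0, 0, 0], 0.5],
  [[0, 0, 0], [0, 0, 0], 0.5],
  [[0, 0, 0], [0, 0, 0], 0.5],
  [[0, 0, 0], [0, 0, 0], 0.5],
])

```text
time_s: 6.28
tcp_pos: [0.4809, -0.0728, 0.1641]
eef_rot: [3.141, -0.0, 2.991]
contact_force: [0.1, -0.2, -3.1]
opening: 0.756
grip_force: 45.0
```

```bash
python3 -c "
from h import *
s=r.read_state();print(s['time_s'],s['tcp_pos'],s['eef_rot'])
p,d=r.snapshot('side');cv2.imwrite('pics/g2.png',cv2.resize(p[170:310,250:450],None,fx=4,fy=4))
p,d=r.snapshot('top');cv2.imwrite('pics/g2t.png',cv2.resize(p[180:280,320:440],None,fx=5,fy=5))
print(goto(.480,-.0745,None,-.153))"
```

```text
6.275 [ 0.48093703 -0.07277077  0.16413042] [ 3.14123720e+00 -1.30451375e-04  2.99087687e+00]
(array([ 0.05, -0.15, -0.  ]), np.float64(0.002))
```

View pics/g2.png

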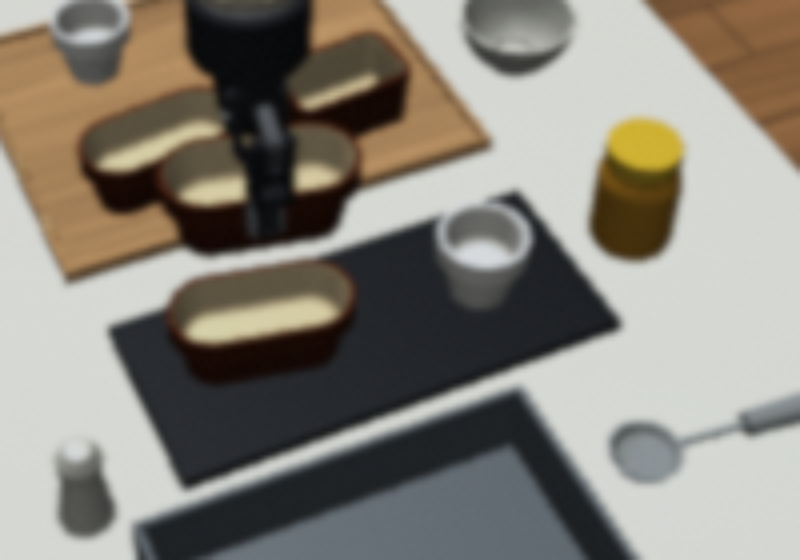

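View pics/g2t.png

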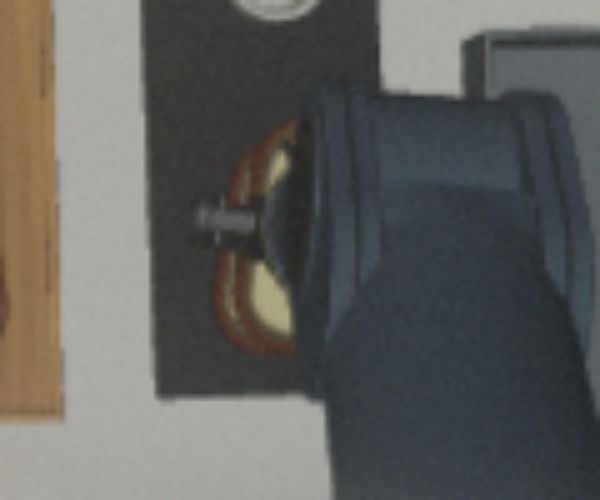

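```bash
cat >> h.py <<'E'
def extent(d,c,yaw,zt,n="side",rad=.085,below=.012):
    "rim extents along/across yaw about c, points within 'below' of rim height zt"
    P=cloud(n,d);q=P[...,:2]-c;u=np.array([np.cos(yaw),np.sin(yaw)]);w=np.array([-u[1],u[0]])
    k=(P[...,2]>zt-below)&(P[...,2]<zt+.006)&(np.abs(q@u)<rad)&(np.abs(q@w)<.042)
    a=np.percentile((q@u)[k],[1,99]);b=np.percentile((q@w)[k],[1,99])
    return k.sum(),(a*1000).round(1),(b*1000).round(1),"mid",(a.mean()*1000).round(1),(b.mean()*1000).round(1),"z",np.percentile(P[k][:,2],[50,90]).round(3)
E
python3 - <<'E'
from h import *
d=r.snapshot("side")[1];c=np.array([.480,-.0745])
P=cloud("side",d)
k=(np.abs(P[...,0]-.48)<.075)&(np.abs(P[...,1]+.0745)<.045)
print(np.histogram(P[k][:,2],np.arange(.0,.26,.01)))
print(extent(d,c,-.153,.068));print(extent(d,c,-.153,.197),extent(d,c,-.153,.197,below=.02))
E
```

```text
(array([ 64, 564,  65, 284, 183, 242, 326,  21,   0,   0,   0,   0,   0,
         8,  73,  85, 235, 157, 245, 280,   4,   9,   7,  23,  24]), array([0.  , 0.01, 0.02, 0.03, 0.04, 0.05, 0.06, 0.07, 0.08, 0.09, 0.1 ,
       0.11, 0.12, 0.13, 0.14, 0.15, 0.16, 0.17, 0.18, 0.19, 0.2 , 0.21,
       0.22, 0.23, 0.24, 0.25]))
(np.int64(447), array([-58.9,  66.5]), array([-34.8,  32.2]), 'mid', np.float64(3.8), np.float64(-1.3), 'z', array([0.065, 0.069]))
(np.int64(378), array([-58.3,  69.6]), array([-39.2,  34.5]), 'mid', np.float64(5.6), np.float64(-2.3), 'z', array([0.193, 0.196])) (np.int64(557), array([-58.4,  69. ]), array([-40.5,  34. ]), 'mid', np.float64(5.3), np.float64(-3.2), 'z', array([0.189, 0.196]))
```

Emit:
jog_arm([
  [[0.13, -0.15, 0], [0, 0, 0], 0.5],
  [[0, 0, 2.5], [0, 0, 0], 0.5],
  [[0, 0, 2.5], [0, 0, 0], 0.5],
  [[0, 0, 1.5], [0, 0, 0], 0.5],
  [[0, 0, 1], [0, 0, 0], 0.5],
  [[0, 0, 0.8], [0, 0, 0], 0.5],
  [[0, 0, 0.6], [0, 0, 0], 0.5],
  [[0, 0, 0.4], [0, 0, 0], 0.5],
  [[0, 0, 0.4], [0, 0, 0], 0.5],
  [[0, 0, 0], [0, 0, 0], 0.5],
])

```text
time_s: 7.68
tcp_pos: [0.4789, -0.0753, 0.0672]
eef_rot: [-3.142, -0.0, 2.989]
contact_force: [0.3, -0.8, -2.1]
opening: 0.755
grip_force: 45.0
```

Emit:
jog_arm([
  [[0, 0, 0.3], [0, 0, 0], 0.5],
  [[0, 0, 0.2], [0, 0, 0], 0.5],
  [[0, 0, 0], [0, 0, 0], 0.5],
])

```text
time_s: 8.05
tcp_pos: [0.479, -0.0753, 0.0626]
eef_rot: [3.142, 0.0, 2.989]
contact_force: [-2.3, -0.2, 4.4]
opening: 0.757
grip_force: 45.6
```

Emit:
jog_arm([
  [[0, 0, 0.1], [0, 0, 0], 0.5],
  [[0, 0, 0], [0, 0, 0], 0.15],
  [[0, 0, 0], [0, 0, 0], 0],
  [[0, 0, 0], [0, 0, 0], 0],
  [[0, 0, 0], [0, 0, 0], 0],
  [[0, 0, -1], [0, 0, 0], 0],
  [[0, 0, -3], [0, 0, 0], 0],
  [[0, 0, -4], [0, 0, 0], 0],
  [[0, 0, -3], [0, 0, 0], 0],
])

```text
time_s: 9.18
tcp_pos: [0.4792, -0.0754, 0.1735]
eef_rot: [3.142, 0.001, 2.989]
contact_force: [-0.0, 0.0, -0.2]
opening: 0.999
grip_force: 0.0
```

```bash
python3 -c "
from h import *
d=r.snapshot('side')[1];c=np.array([.480,-.0745])
print(r.read_state()['tcp_pos'],extent(d,c,-.153,.094),extent(d,c,-.153,.068,below=.01))
print(goto(.4749,.1222,.15,.145))"
```

```text
[ 0.48070724 -0.07561985  0.17660541] (np.int64(453), array([-59.5,  67.1]), array([-36.3,  30.9]), 'mid', np.float64(3.8), np.float64(-2.7), 'z', array([0.091, 0.095])) (np.int64(542), array([-58.3,  60.5]), array([-34.7,  25.1]), 'mid', np.float64(1.1), np.float64(-4.8), 'z', array([0.065, 0.07 ]))
(array([-2.27, 19.66,  2.65]), np.float64(-0.298))
```

Emit:
jog_arm([
  [[0, 0, 0], [0, 0, -0.149], 0],
  [[0, 0, 0], [0, 0, -0.149], 0],
  [[-0.4, 2.7, 0], [0, 0, 0], 0],
  [[-0.5, 5, 0], [0, 0, 0], 0],
  [[-0.5, 5, 0.6], [0, 0, 0], 0],
  [[-0.5, 5, 1], [0, 0, 0], 0],
  [[-0.4, 2, 1], [0, 0, 0], 0],
  [[0, 0, 0], [0, 0, 0], 0],
  [[0, 0, 0], [0, 0, 0], 0],
])

```text
time_s: 10.35
tcp_pos: [0.4733, 0.1217, 0.1457]
eef_rot: [-3.141, 0.0, -2.998]
contact_force: [-0.3, -0.9, -0.4]
opening: 0.998
grip_force: 0.0
```

```bash
python3 -c "
from h import *
print(r.read_state()['tcp_pos'],goto(.4749,.1222,.030,.145))"
```

```text
[0.47332482 0.12167446 0.14570623] (array([-0.16,  0.04, 11.57]), np.float64(-0.001))
```

Emit:
jog_arm([
  [[-0.16, 0.04, 1.5], [0, 0, 0], 0],
  [[0, 0, 3.5], [0, 0, 0], 0],
  [[0, 0, 3.5], [0, 0, 0], 0],
  [[0, 0, 2.2], [0, 0, 0], 0],
  [[0, 0, 0.9], [0, 0, 0], 0],
  [[0, 0, 0], [0, 0, 0], 0],
  [[0, 0, 0], [0, 0, 0], 0.5],
  [[0, 0, 0], [0, 0, 0], 0.5],
  [[0, 0, 0], [0, 0, 0], 0.5],
  [[0, 0, 0], [0, 0, 0], 0.5],
])

```text
time_s: 11.6
tcp_pos: [0.4754, 0.1235, 0.0303]
eef_rot: [3.142, 0.002, -2.997]
contact_force: [-1.3, -1.2, 7.2]
opening: 0.755
grip_force: 44.8
```

Emit:
jog_arm([
  [[0, 0, 0], [0, 0, 0], 0.5],
  [[0, 0, -0.5], [0, 0, 0], 0.5],
  [[0, 0, -2.5], [0, 0, 0], 0.5],
  [[0, 0, -4], [0, 0, 0], 0.5],
  [[0, 0, -4], [0, 0, 0], 0.5],
  [[0, 0, -3], [0, 0, 0], 0.5],
  [[0, 0, 0], [0, 0, 0], 0.5],
  [[0, 0, 0], [0, 0, 0], 0.5],
])

```text
time_s: 12.6
tcp_pos: [0.4742, 0.1234, 0.1687]
eef_rot: [-3.141, -0.001, -2.996]
contact_force: [-0.6, 0.7, -2.8]
opening: 0.751
grip_force: 45.5
```

```bash
python3 -c "
from h import *
print(r.read_state()['tcp_pos'],goto(.4788,-.0753,.165,-.153))"
```

```text
[0.47418629 0.12340593 0.16872384] (array([ -3.48, -19.57,   0.38]), np.float64(0.298))
```

Emit:
jog_arm([
  [[0, 0, 0], [0, 0, 0.149], 0.5],
  [[0, 0, 0], [0, 0, 0.149], 0.5],
  [[-0.4, -2.57, 0], [0, 0, 0], 0.5],
  [[-0.9, -5, 0], [0, 0, 0], 0.5],
  [[-0.9, -5, 0], [0, 0, 0], 0.5],
  [[-0.9, -5, 0], [0, 0, 0], 0.5],
  [[-0.38, -2, 0], [0, 0, 0], 0.5],
  [[0, 0, 0], [0, 0, 0], 0.5],
  [[0, 0, 0], [0, 0, 0], 0.5],
  [[0, 0, 0], [0, 0, 0], 0.5],
])

```text
time_s: 13.85
tcp_pos: [0.4792, -0.0739, 0.1689]
eef_rot: [3.141, -0.001, 2.991]
contact_force: [-0.3, 0.1, -1.9]
opening: 0.751
grip_force: 45.5
```

```bash
python3 -c "
from h import *
d=r.snapshot('side')[1];c=np.array([.480,-.0745]);p=r.read_state()['tcp_pos'];print(p)
zt=p[2]+.0317
print(extent(d,c,-.153,.094));print(extent(d,c,-.153,zt),extent(d,c,-.153,zt,below=.02))
print(goto(.4788,-.0753,None,-.153))"
```

```text
[ 0.47931262 -0.07400764  0.16904711]
(np.int64(424), array([-59.7,  67.3]), array([-35.9,  28.9]), 'mid', np.float64(3.8), np.float64(-3.5), 'z', array([0.09 , 0.095]))
(np.int64(418), array([-61.6,  65.1]), array([-38. ,  33.6]), 'mid', np.float64(1.7), np.float64(-2.2), 'z', array([0.198, 0.201])) (np.int64(584), array([-62.1,  64.5]), array([-38.3,  32.5]), 'mid', np.float64(1.2), np.float64(-2.9), 'z', array([0.194, 0.201]))
(array([ 0.03, -0.14, -0.  ]), np.float64(0.002))
```

Emit:
jog_arm([
  [[-0.18, -0.14, 0], [0, 0, 0], 0.5],
  [[0, 0, 2], [0, 0, 0], 0.5],
  [[0, 0, 2], [0, 0, 0], 0.5],
  [[0, 0, 1.3], [0, 0, 0], 0.5],
  [[0, 0, 0.8], [0, 0, 0], 0.5],
  [[0, 0, 0.6], [0, 0, 0], 0.5],
  [[0, 0, 0.5], [0, 0, 0], 0.5],
  [[0, 0, 0.4], [0, 0, 0], 0.5],
  [[0, 0, 0.2], [0, 0, 0], 0.5],
  [[0, 0, 0], [0, 0, 0], 0.5],
])

```text
time_s: 15.15
tcp_pos: [0.481, -0.0768, 0.0913]
eef_rot: [-3.142, -0.0, 2.989]
contact_force: [-0.4, 0.1, -2.7]
opening: 0.754
grip_force: 45.5
```

Emit:
jog_arm([
  [[0, 0.12, 0.15], [0, 0, 0], 0.5],
  [[0, 0, 0.15], [0, 0, 0], 0.5],
  [[0, 0, 0], [0, 0, 0], 0.5],
])

```text
time_s: 15.52
tcp_pos: [0.4812, -0.0756, 0.0883]
eef_rot: [3.142, 0.0, 2.989]
contact_force: [-0.1, 0.1, -1.6]
opening: 0.754
grip_force: 45.5
```

Emit:
jog_arm([
  [[0, 0, 0.1], [0, 0, 0], 0.5],
  [[0, 0, 0.1], [0, 0, 0], 0.5],
  [[0, 0, 0], [0, 0, 0], 0.5],
])

```text
time_s: 15.9
tcp_pos: [0.4813, -0.0755, 0.0881]
eef_rot: [3.141, 0.001, 2.989]
contact_force: [-7.0, 2.8, 29.4]
opening: 0.755
grip_force: 49.2
```

Emit:
jog_arm([
  [[0, 0, -0.1], [0, 0, 0], 0.5],
  [[0, 0, 0], [0, 0, 0], 0.15],
  [[0, 0, 0], [0, 0, 0], 0],
  [[0, 0, 0], [0, 0, 0], 0],
  [[0, 0, 0], [0, 0, 0], 0],
  [[0, 0, -1], [0, 0, 0], 0],
  [[0, 0, -3], [0, 0, 0], 0],
  [[0, 0, -4], [0, 0, 0], 0],
  [[0, 0, -1], [0, 0, 0], 0],
  [[0, 0, 0], [0, 0, 0], 0],
])

```text
time_s: 17.15
tcp_pos: [0.4814, -0.0757, 0.178]
eef_rot: [3.141, 0.002, 2.989]
contact_force: [-0.8, 0.3, -0.8]
opening: 0.998
grip_force: 0.0
```

```bash
python3 -c "
from h import *
d=r.snapshot('side')[1];c=np.array([.480,-.0745])
print(r.read_state()['tcp_pos'],extent(d,c,-.153,.12),extent(d,c,-.153,.094,below=.01))
print(goto(.4664,.2707,.15,0.145))"
```

```text
[ 0.4809169  -0.07559324  0.17716594] (np.int64(428), array([-59. ,  67.7]), array([-35.6,  30.9]), 'mid', np.float64(4.3), np.float64(-2.4), 'z', array([0.117, 0.121])) (np.int64(564), array([-58.5,  61.8]), array([-35.6,  24.4]), 'mid', np.float64(1.6), np.float64(-5.6), 'z', array([0.091, 0.097]))
(array([-3.57, 34.48,  2.72]), np.float64(-0.298))
```

Emit:
jog_arm([
  [[0.5, 2.5, 0], [0, 0, 0], 0],
  [[1, 5, 0], [0, 0, 0], 0],
  [[1, 5, 0], [0, 0, 0], 0],
  [[1, 5, 0], [0, 0, 0], 0],
  [[1, 5, 0], [0, 0, 0], 0],
  [[1, 5, 0.7], [0, 0, 0], 0],
  [[0.8, 4, 1], [0, 0, 0], 0],
  [[0.4, 2.5, 1], [0, 0, 0], 0],
  [[0, 0, 0], [0, 0, 0], 0],
  [[0, 0, 0], [0, 0, 0], 0],
])

```text
time_s: 18.45
tcp_pos: [0.4664, 0.2694, 0.1495]
eef_rot: [-3.14, -0.001, 2.988]
contact_force: [-0.5, 0.1, 0.4]
opening: 1.007
grip_force: 0.0
```

```bash
python3 -c "
from h import *
print(r.read_state()['tcp_pos'],goto(.4664,.2707,.030))"
```

```text
[0.46637142 0.26936861 0.14952063] (array([ 0.  ,  0.15, 11.95]), 0)
```

Emit:
jog_arm([
  [[0, 0.12, 1.5], [0, 0, 0], 0],
  [[0, 0, 3.5], [0, 0, 0], 0],
  [[0, 0, 3.5], [0, 0, 0], 0],
  [[0, 0, 2.4], [0, 0, 0], 0],
  [[0, 0, 1], [0, 0, 0], 0],
  [[0, 0, 0], [0, 0, 0], 0],
  [[0, 0, 0], [0, 0, 0], 0.5],
  [[0, 0, 0], [0, 0, 0], 0.5],
  [[0, 0, 0], [0, 0, 0], 0.5],
  [[0, 0, 0], [0, 0, 0], 0.5],
])

```text
time_s: 19.7
tcp_pos: [0.4675, 0.2721, 0.0327]
eef_rot: [3.14, 0.002, 2.989]
contact_force: [-1.8, -0.6, 5.9]
opening: 0.735
grip_force: 42.4
```

Emit:
jog_arm([
  [[0, 0, 0], [0, 0, 0], 0.5],
  [[0, 0, -0.5], [0, 0, 0], 0.5],
  [[0, 0, -2.5], [0, 0, 0], 0.5],
  [[0, 0, -4], [0, 0, 0], 0.5],
  [[0, 0, -4], [0, 0, 0], 0.5],
  [[0, 0, -3], [0, 0, 0], 0.5],
  [[0, 0, 0], [0, 0, 0], 0.5],
  [[0, 0, 0], [0, 0, 0], 0.5],
])

```text
time_s: 20.7
tcp_pos: [0.4664, 0.2715, 0.1709]
eef_rot: [-3.141, -0.0, 2.989]
contact_force: [0.5, 0.2, -2.2]
opening: 0.735
grip_force: 44.4
```

```bash
python3 -c "
from h import *
s=r.read_state();print(s['tcp_pos'],goto(.6486,-.0772,.168))
d=r.snapshot('side')[1];print(extent(d,s['tcp_pos'][:2],0,s['tcp_pos'][2]+.032,rad=.045,below=.02))"
```

```text
[0.46640179 0.27154291 0.17094594] (array([-23.31, -31.7 ,   0.3 ]), 0)
(np.int64(171), array([-29.5,  33.6]), array([-41.1,  29.4]), 'mid', np.float64(2.0), np.float64(-5.8), 'z', array([0.195, 0.202]))
```

Emit:
jog_arm([
  [[-1.3, -1.7, 0], [0, 0, 0], 0.5],
  [[-3, -4, 0], [0, 0, 0], 0.5],
  [[-3, -4, 0], [0, 0, 0], 0.5],
  [[-3, -4, 0], [0, 0, 0], 0.5],
  [[-3, -4, 0], [0, 0, 0], 0.5],
  [[-3, -4, 0], [0, 0, 0], 0.5],
  [[-3, -4, 0], [0, 0, 0], 0.5],
  [[-2.5, -4, 0], [0, 0, 0], 0.5],
  [[-1.5, -2, 0], [0, 0, 0], 0.5],
  [[0, 0, 0], [0, 0, 0], 0.5],
])

```text
time_s: 22.0
tcp_pos: [0.6485, -0.0798, 0.1694]
eef_rot: [-3.14, -0.002, 2.985]
contact_force: [-0.2, 0.7, -1.5]
opening: 0.732
grip_force: 44.4
```

Emit:
jog_arm([
  [[0, 0, 0], [0, 0, 0], 0.5],
  [[0, 0, 0], [0, 0, 0], 0.5],
])

```text
time_s: 22.25
tcp_pos: [0.6484, -0.0754, 0.1709]
eef_rot: [3.141, -0.001, 2.991]
contact_force: [-0.2, 0.1, -2.7]
opening: 0.734
grip_force: 44.4
```

```bash
python3 -c "
from h import *
s=r.read_state();p=s['tcp_pos'];print(p,goto(.6486,-.0772));c=np.array([.6486,-.0772])
p_,d=r.snapshot('side');a=2.989-np.pi
for b in(.012,.02):print(extent(d,c,a,p[2]+.0293,rad=.045,below=b),extent(d,c,a,.068,rad=.045,below=b))
cv2.imwrite('pics/g3.png',cv2.resize(p_[160:300,300:450],None,fx=4,fy=4))"
```

```text
[ 0.64843916 -0.07543745  0.17088463] (array([-0.04, -0.17, -0.  ]), 0)
(np.int64(149), array([-31. ,  17.5]), array([-41.6,  34.1]), 'mid', np.float64(-6.7), np.float64(-3.7), 'z', array([0.198, 0.202])) (np.int64(213), array([-27.4,  35.5]), array([-33.9,  30.3]), 'mid', np.float64(4.1), np.float64(-1.8), 'z', array([0.065, 0.069]))
(np.int64(215), array([-30.9,  20.8]), array([-41.6,  34.1]), 'mid', np.float64(-5.0), np.float64(-3.8), 'z', array([0.193, 0.201])) (np.int64(293), array([-27.3,  34.7]), array([-33.5,  29.6]), 'mid', np.float64(3.7), np.float64(-1.9), 'z', array([0.062, 0.069]))
```

View pics/g3.png

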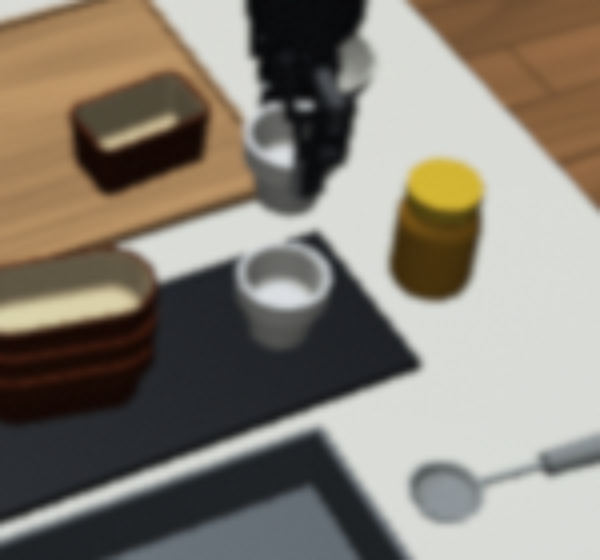

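Emit:
jog_arm([
  [[-0.22, -0.25, 0], [0, 0, 0], 0.5],
  [[0, 0, 2.5], [0, 0, 0], 0.5],
  [[0, 0, 2.5], [0, 0, 0], 0.5],
  [[0, 0, 1.5], [0, 0, 0], 0.5],
  [[0, 0, 0.9], [0, 0, 0], 0.5],
  [[0, 0, 0.6], [0, 0, 0], 0.5],
  [[0, 0, 0.5], [0, 0, 0], 0.5],
  [[0, 0, 0], [0, 0, 0], 0.5],
  [[0, 0, 0], [0, 0, 0], 0.5],
])

```text
time_s: 23.42
tcp_pos: [0.6509, -0.0798, 0.0867]
eef_rot: [3.142, 0.001, 2.989]
contact_force: [-0.0, 0.4, -1.4]
opening: 0.733
grip_force: 44.4
```

```bash
python3 -c "
from h import *
s=r.read_state();p=s['tcp_pos'];print(p,s['contact_force']);c=np.array([.6486,-.0772])
p_,d=r.snapshot('side');a=2.989-np.pi
for b in(.012,.02):print(extent(d,c,a,p[2]+.0293,rad=.045,below=b),extent(d,c,a,.068,rad=.045,below=b))"
```

```text
[ 0.65090992 -0.07982251  0.08670846] [-0.04139886  0.38772055 -1.36471547]
(np.int64(135), array([-27.4,  25.4]), array([-41.4,  34. ]), 'mid', np.float64(-1.0), np.float64(-3.7), 'z', array([0.114, 0.118])) (np.int64(153), array([-27.8,  33.4]), array([-33.6,  18.2]), 'mid', np.float64(2.8), np.float64(-7.7), 'z', array([0.066, 0.071]))
(np.int64(180), array([-27.4,  24.4]), array([-41.4,  33.3]), 'mid', np.float64(-1.5), np.float64(-4.1), 'z', array([0.112, 0.117])) (np.int64(190), array([-27.7,  33.2]), array([-33.5,  19. ]), 'mid', np.float64(2.7), np.float64(-7.3), 'z', array([0.064, 0.07 ]))
```

Emit:
jog_arm([
  [[0, 0.12, 0.4], [0, 0, 0], 0.5],
  [[0, 0, 0.5], [0, 0, 0], 0.5],
  [[0, 0, 0.5], [0, 0, 0], 0.5],
  [[0, 0, 0.4], [0, 0, 0], 0.5],
  [[0, 0, 0], [0, 0, 0], 0.5],
  [[0, 0, 0], [0, 0, 0], 0.5],
])

```text
time_s: 24.22
tcp_pos: [0.6509, -0.0786, 0.0684]
eef_rot: [-3.142, 0.0, 2.989]
contact_force: [-0.1, 0.1, -1.3]
opening: 0.734
grip_force: 44.4
```

Emit:
jog_arm([
  [[0, 0, 0.2], [0, 0, 0], 0.5],
  [[0, 0, 0.15], [0, 0, 0], 0.5],
  [[0, 0, 0], [0, 0, 0], 0.5],
  [[0, 0, 0], [0, 0, 0], 0.5],
])

```text
time_s: 24.72
tcp_pos: [0.6509, -0.0786, 0.0648]
eef_rot: [-3.142, 0.0, 2.989]
contact_force: [-0.2, -0.1, -0.9]
opening: 0.734
grip_force: 44.4
```

Emit:
jog_arm([
  [[0, 0, 0.1], [0, 0, 0], 0.5],
  [[0, 0, 0.1], [0, 0, 0], 0.5],
  [[0, 0, 0], [0, 0, 0], 0.5],
])

```text
time_s: 25.1
tcp_pos: [0.6516, -0.0788, 0.0646]
eef_rot: [3.142, 0.002, 2.989]
contact_force: [-3.5, 0.5, 14.3]
opening: 0.735
grip_force: 45.7
```

Emit:
jog_arm([
  [[0, 0, 0], [0, 0, 0], 0.15],
  [[0, 0, 0], [0, 0, 0], 0],
  [[0, 0, 0], [0, 0, 0], 0],
  [[0, 0, 0], [0, 0, 0], 0],
  [[0, 0, -1], [0, 0, 0], 0],
  [[0, 0, -3], [0, 0, 0], 0],
  [[0, 0, -4], [0, 0, 0], 0],
  [[0, 0, -2], [0, 0, 0], 0],
  [[0, 0, 0], [0, 0, 0], 0],
  [[0, 0, 0], [0, 0, 0], 0],
])

```text
time_s: 26.35
tcp_pos: [0.6504, -0.0785, 0.1623]
eef_rot: [-3.142, -0.001, 2.989]
contact_force: [-0.5, 0.4, 0.6]
opening: 1.006
grip_force: 0.0
```

```bash
python3 -c "
from h import *
p_,d=r.snapshot('side');a=2.989-np.pi;c=np.array([.6486,-.0772])
print(extent(d,c,a,.094,rad=.045),extent(d,c,a,.068,rad=.045,below=.008))
print(r.read_state()['tcp_pos'],goto(.6323,.1356,.15,.132))"
```

```text
(np.int64(222), array([-26.5,  35.6]), array([-34.3,  31.1]), 'mid', np.float64(4.6), np.float64(-1.6), 'z', array([0.091, 0.095])) (np.int64(185), array([-27. ,  28.7]), array([-32.9,  24.1]), 'mid', np.float64(0.9), np.float64(-4.4), 'z', array([0.066, 0.071]))
[ 0.65024376 -0.07849043  0.16193242] (array([-1.04, 21.46,  1.2 ]), np.float64(-0.285))
```

Emit:
jog_arm([
  [[0, 0, 0], [0, 0, -0.142], 0],
  [[0, 0, 0], [0, 0, -0.142], 0],
  [[-0.1, 2.5, 0], [0, 0, 0], 0],
  [[-0.3, 5, 0], [0, 0, 0], 0],
  [[-0.3, 5, 0], [0, 0, 0], 0],
  [[-0.3, 5, 0.2], [0, 0, 0], 0],
  [[0, 4, 1], [0, 0, 0], 0],
  [[0, 0, 0], [0, 0, 0], 0],
  [[0, 0, 0], [0, 0, 0], 0],
  [[0, 0, 0], [0, 0, 0], 0],
])

```text
time_s: 27.65
tcp_pos: [0.6329, 0.134, 0.1506]
eef_rot: [-3.141, -0.0, -3.013]
contact_force: [-0.4, 0.1, -0.5]
opening: 0.999
grip_force: 0.0
```

```bash
python3 -c "
from h import *
print(r.read_state()['tcp_pos'],goto(.6323,.1356,.018,.132))
q=cast('top',[(413,186),(482,184),(486,272),(417,274)],.065);print(q.round(3),q.mean(0))"
```

```text
[0.63288238 0.13402432 0.15057827] (array([ 0.03,  0.18, 13.26]), np.float64(-0.003))
[[ 0.611 -0.194  0.065]
 [ 0.618 -0.406  0.065]
 [ 0.352 -0.409  0.065]
 [ 0.346 -0.201  0.065]] [ 0.48173182 -0.3023967   0.065     ]
```

Emit:
jog_arm([
  [[0.03, 0.16, 1.5], [0, 0, 0], 0],
  [[0, 0, 4], [0, 0, 0], 0],
  [[0, 0, 4], [0, 0, 0], 0],
  [[0, 0, 2.6], [0, 0, 0], 0],
  [[0, 0, 1.1], [0, 0, 0], 0],
  [[0, 0, 0], [0, 0, 0], 0],
  [[0, 0, 0], [0, 0, 0], 0.6],
  [[0, 0, 0], [0, 0, 0], 0.6],
  [[0, 0, 0], [0, 0, 0], 0.6],
  [[0, 0, 0], [0, 0, 0], 0.6],
])

```text
time_s: 28.9
tcp_pos: [0.633, 0.1373, 0.0203]
eef_rot: [-3.142, 0.002, -3.011]
contact_force: [-1.0, -1.1, 6.4]
opening: 0.745
grip_force: 44.1
```

Emit:
jog_arm([
  [[0, 0, 0], [0, 0, 0], 0.6],
  [[0, 0, -0.5], [0, 0, 0], 0.6],
  [[0, 0, -2.5], [0, 0, 0], 0.6],
  [[0, 0, -5], [0, 0, 0], 0.6],
  [[0, 0, -5], [0, 0, 0], 0.6],
  [[0, 0, -4], [0, 0, 0], 0.6],
  [[0, 0, -1.5], [0, 0, 0], 0.6],
  [[0, 0, 0], [0, 0, 0], 0.6],
  [[0, 0, 0], [0, 0, 0], 0.6],
])

```text
time_s: 30.02
tcp_pos: [0.6311, 0.1372, 0.2017]
eef_rot: [-3.141, -0.003, -3.01]
contact_force: [-0.3, -0.5, -3.0]
opening: 0.746
grip_force: 45.6
```

```bash
python3 -c "
from h import *
s=r.read_state();print(s['tcp_pos'],goto(.482,-.302,None,0))
d=r.snapshot('side')[1];P=cloud('side',d);k=(np.abs(P[...,0]-.63)<.07)&(np.abs(P[...,1]-.136)<.06)
print(np.histogram(P[k][:,2],np.arange(0,.3,.02))[0])"
```

```text
[0.63105787 0.13721119 0.20167771] (array([ 14.91, -43.92,   0.09]), np.float64(0.131))
[1066    0    0    0    0    0    0    0    0  132  251  330  103  109]
```

Emit:
jog_arm([
  [[0, 0, 0], [0, 0, 0.131], 0.6],
  [[0.8, -2.4, 0], [0, 0, 0], 0.6],
  [[1.6, -4.7, 0], [0, 0, 0], 0.6],
  [[1.6, -4.7, 0], [0, 0, 0], 0.6],
  [[1.6, -4.7, 0], [0, 0, 0], 0.6],
  [[1.6, -4.7, 0], [0, 0, 0], 0.6],
  [[1.6, -4.7, 0], [0, 0, 0], 0.6],
  [[1.6, -4.7, 0], [0, 0, 0], 0.6],
  [[1.6, -4.7, 0], [0, 0, 0], 0.6],
  [[1.6, -4.7, 0], [0, 0, 0], 0.6],
])

```text
time_s: 31.32
tcp_pos: [0.4942, -0.2647, 0.203]
eef_rot: [3.141, -0.002, -3.141]
contact_force: [0.5, -0.2, -3.4]
opening: 0.745
grip_force: 45.6
```

Emit:
jog_arm([
  [[1.3, -3.9, 0], [0, 0, 0], 0.6],
  [[0, 0, 0], [0, 0, 0], 0.6],
  [[0, 0, 0], [0, 0, 0], 0.6],
  [[0, 0, 4], [0, 0, 0], 0.6],
  [[0, 0, 4], [0, 0, 0], 0.6],
  [[0, 0, 4], [0, 0, 0], 0.6],
  [[0, 0, 3], [0, 0, 0], 0.6],
  [[0, 0, 1.5], [0, 0, 0], 0.6],
  [[0, 0, 0.5], [0, 0, 0], 0.6],
  [[0, 0, 0], [0, 0, 0], 0.6],
])

```text
time_s: 32.58
tcp_pos: [0.4837, -0.3016, 0.0344]
eef_rot: [-3.141, 0.001, -3.141]
contact_force: [-1.0, 0.3, -3.1]
opening: 0.746
grip_force: 45.7
```

Grasp was at TCP 0.0203 on a floor of the same height; lower gently to there.

Emit:
jog_arm([
  [[0, 0, 0.5], [0, 0, 0], 0.6],
  [[0, 0, 0.4], [0, 0, 0], 0.6],
  [[0, 0, 0.3], [0, 0, 0], 0.6],
  [[0, 0, 0.2], [0, 0, 0], 0.6],
  [[0, 0, 0], [0, 0, 0], 0.6],
  [[0, 0, 0], [0, 0, 0], 0.6],
])

```text
time_s: 33.33
tcp_pos: [0.4832, -0.3017, 0.0203]
eef_rot: [-3.141, 0.0, -3.142]
contact_force: [-2.0, 2.3, 6.9]
opening: 0.743
grip_force: 46.2
```

Touching (+7 N); release and withdraw.

Emit:
jog_arm([
  [[0, 0, 0], [0, 0, 0], 0.15],
  [[0, 0, 0], [0, 0, 0], 0],
  [[0, 0, 0], [0, 0, 0], 0],
  [[0, 0, 0], [0, 0, 0], 0],
  [[0, 0, -1], [0, 0, 0], 0],
  [[0, 0, -4], [0, 0, 0], 0],
  [[0, 0, -6], [0, 0, 0], 0],
  [[0, 0, -6], [0, 0, 0], 0],
  [[0, 0, -3], [0, 0, 0], 0],
  [[0, 0, 0], [0, 0, 0], 0],
])

```text
time_s: 34.58
tcp_pos: [0.4843, -0.3023, 0.2232]
eef_rot: [-3.139, 0.005, -3.142]
contact_force: [-1.1, 0.2, -0.3]
opening: 1.002
grip_force: 0.0
```

```bash
python3 -c "
from h import *
p,d=r.snapshot('side');cv2.imwrite('pics/end.png',cv2.resize(p[160:385,220:480],None,fx=2.6,fy=2.6))
P=cloud('side',d);k=(np.abs(P[...,0]-.484)<.07)&(np.abs(P[...,1]+.302)<.05)&(P[...,2]<.08)
print(np.percentile(P[k][:,2],[50,90,97]),r.read_state()['tcp_pos'])
d=r.snapshot('top')[1]
for z,c in((.12,(.480,-.0745)),(.094,(.6486,-.0772))):print(extent(r.snapshot('side')[1],np.array(c),-.153,z,rad=.085 if z>.1 else .045))"
```

```text
[0.01502172 0.05665141 0.05917229] [ 0.48342797 -0.30178533  0.22118852]
(np.int64(444), array([-59.4,  60.3]), array([-35.7,  31.4]), 'mid', np.float64(0.5), np.float64(-2.2), 'z', array([0.117, 0.121]))
(np.int64(64), array([ 6.5, 36.2]), array([-34.4,  17.4]), 'mid', np.float64(21.4), np.float64(-8.5), 'z', array([0.092, 0.095]))
```

View pics/end.png

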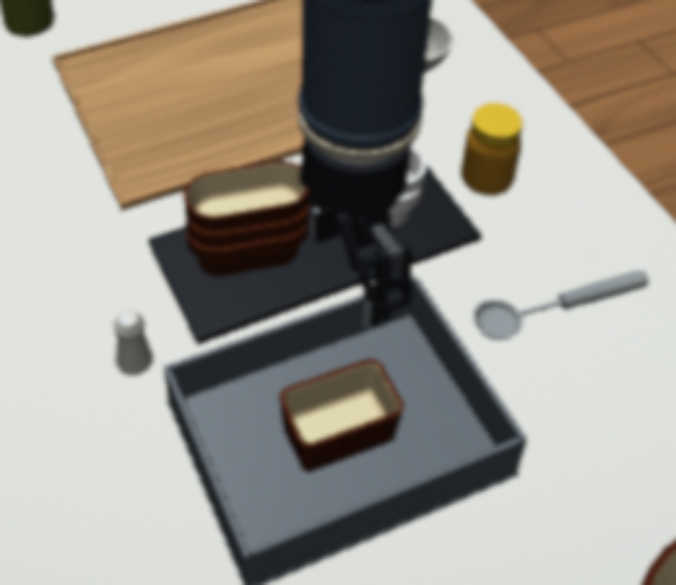

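The rectangular dish (340,415) stands upright in the tub, and the three ovals form one level stack (248,220). The gripper hides the ramekins here, but they measured as nested right after release. Nothing is touched, so I'm handing in.

```bash
python3 -c "
from station import r
print(r.sign_off())"
```

```text
the job is handed in; nothing more can be done
None
```

The job is handed in at about 35 s: ovals in one level stack of three, ramekin nested in its base, rectangular dish upright on the tub floor, all confirmed by camera measurement; no verdict was returned.

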